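# Set the retaining bar in the watch box and hold its glass lid at 50 degrees

### The job

Ready the watch box for its appraisal photo: lay the loose brass bar gently across the two brass cradles inside the box and let go of it, then take the raised glass lid by its handle and lower it gently until it stands 50 degrees open (measured from shut), the angle at which the shop lights do not glare in the glass. The lid would fall shut by itself, so finish while still holding it steady there with the fingers. Leave the other goods on the counter where they are.

Things in the scene. Friction and masses are not known exactly. Their poses are not given: they have to be found in the camera images.
- watch_box: Black lacquered open-topped watch box fixed to the counter, 180 mm deep (its x) by 220 wide (its y) by 65 high, walls 6 mm. Origin at the centre of its underside, z up, x towards the hinged far side, y along the hinge. Three watches on cushions fill its far half (x 9 to 79 mm, up to 49 mm high); the near half holds only the cradles.
- cradle_mid (a point): Point midway between the two brass cradles, level with their flat seats: box frame x -50, z 45 mm; axes as the box. Cradles stand 70 mm either side along y, each 14 mm long in y, seat about 22 mm wide in x between flaring cheeks 15 mm high (4 mm play each way for the bar). Free inside the box from this point: 34 mm to the front wall, 59 mm to the cushions, 104 mm to each side wall.
- bar_centre (a point): Centre of the loose polished brass bar, 180 mm long (its own y) by 14 by 14 mm, about 0.16 kg. It starts lying on the counter to the left or to the right of the box, this point 7 mm above the counter.
- bar: The same brass bar; origin at the centre of its underside, y along its length.
- lid (a joint): Lid angle, rad: 0 shut, 1.57 upright, stop at 1.85; 50 degrees is 0.873. Starts upright or leaning slightly back, where hinge friction (about 0.08 N m) lets it rest or sink back to the stop; below about 1.25 it falls shut if let go. Black frame 10 mm thick with a clear pane, 180 mm from hinge to front edge, 220 mm wide, about 0.35 kg.
- lid_handle (a point): Middle of the lid's handle: round brass rod 10 mm thick, 90 mm long, parallel to the hinge, carried 35 mm beyond the lid's front edge by an arm at each end (80 mm clear between the arms, nothing between rod and edge). 215 mm from the hinge, in the lid's plane; topmost, 280 mm above the counter, when upright. Axes turn with the lid: y along the rod, -x from hinge to handle.
- lid_hinge (a point): Middle of the hinge line on the box's far rim, 65 mm above the counter; axes as the box (y along the hinge). For a lid angle a the handle's middle lies, from this point, -215 cos(a) + 5 sin(a) mm along x and 215 sin(a) + 5 cos(a) mm along z.
- car: Red tin wind-up car, 120 by 55 by 49 mm, on the side of the box opposite the bar. To be left alone. Origin under its centre.
- opera_glasses: Brass and cream opera glasses standing on end, 48 by 110 by 80 mm high. To be left alone. Origin under the centre.
- baby_cup: Silver baby cup with one handle, 64 mm across, 65 mm high. To be left alone. Origin under its centre.
- cigar_holder: Mottled amber cigar holder lying flat, 93 mm long, 17 mm thick. To be left alone. Origin under its centre.
- tie_bar: Gold tie bar lying flat, 60 by 8 by 7 mm. To be left alone. Origin under its centre.
Not all that is in view belongs to the job. Several things have the shape of the bar; the one meant has the colours described above.

How it is judged:
By the outcome, as a careful person would: the job done as asked, in the order asked, and still so for the second after the job is handed in, while the arm keeps its last pose, push and grip.
It also fails if it takes over 64 s, if anything falls off the work surface, if the arm or the gripper's body presses on something with over 40 N, if the wrist force passes 120 N, or if a joint passes its speed limit or range.

### The arm

A 6-joint arm with a two-finger parallel gripper is mounted at the origin on the work surface. World frame = base frame: x ahead of the robot, y to its left, z up, the work surface at z = 0. Lengths are in m, angles in rad, forces in N, time in s.
With the tool pointing down it reaches from about 0.35 to 0.975 m from the base axis. Payload 4.9 kg.
Tool frame: the origin (TCP) lies at the very end of the fingers, on their centre line; the grasp point (between the pads) lies 19 mm behind it; z points along the fingers, y is the line along which they close (so a half turn about z gives the same grasp; the last joint's range is limited). The gripper opens to 85 mm and grips with 20 to 120 N. Pads are 22 mm wide; open, the fingers measure 114 mm over their backs; the gripper's body (76 mm by 85 mm) begins 54 mm behind the grasp point. The pads swing forward as they close: fully open they stand 13 mm farther back than shut.
Start: joints at [-1.281, 0.053, 1.613, -0, 1.476, -0.119], TCP at [0.248, -0.573, 0.231] pointing down, gripper open.
Joint ranges: [-3.01, 3.01], [-1.01, 2.22], [0.06, 2.58], [-1.02, 4.17], [0.09, 2.62], [-3.14, 3.14]. Speed limits (rad/s): [2.57, 2.57, 3.14, 3.14, 3.14, 3.14].

### API

Orientations are given as a rotation vector (axis times angle).
In Python, from station import ctrl gives the robot as it stands.
- The arm moves only by the shell command python3 -m crank 'ROWS' [OPENING] [FORCE]. ROWS is text: rows parted by semicolons, each of 4 numbers parted by spaces: the shift along the world's x, y, z in units of 0.5 m (1.0 is 0.5 m), then the turn about the world's z in units of 90 degrees (1.0 is 90 degrees). In form: x y z turn; .... A call has exactly 5 rows; each row shifts and turns the commanded pose from where the row before left it; what a row does not reach is not made up. A row lasts 1/12 s, in which the tool goes at most 41.7 mm and 7.16 degrees, less where a joint would pass 70% of its speed; a pose out of reach is approached as far as the arm can. A call with a number of a shift or a turn outside -1 to 1 is refused whole. A call with a gripper value outside its range is refused whole. OPENING is the opening in per cent of the stroke, from 0 (shut) to 100 (fully open), set as the call begins (- or left out, the last holds). The fingers move at their own pace and stop on an object; FORCE is the grip in N (left out, the last holds). Time passes only in rows, so rows that do not move let the fingers close, or fill a call up. It gives the time, the measured TCP pose, the force, the opening and the grip force at its end, in the units of the state.
- ctrl.get_obs(): the state, without advancing time (a new reading comes with each control period).
- ctrl.get_image(name): name is "scene" or "top" or "wrist"; returns (picture, depth): 400x640x3 uint8, red, green, blue; 400x640 float32, m along the optical axis (not along the pixel's ray), 0 where there is no reading.
- ctrl.get_calibration(name): a dict with "fx", "fy", "cx", "cy" (pixels), "extrinsics" (4x4, takes a point from world to camera coordinates). Camera axes: x right, y down, z forward; pixel columns grow to the right and rows downward; lengths in m; the calibration is good to about 2 mm. A picture is of the moment at which its call begins: read the wrist's pose just before it. get_calibration takes no time and is no camera call; for the wrist camera it gives the pose at the moment of the call.
- ctrl.finish_job(): hands the job in; it is judged then, once.
The state is a dict: "t": time; "q": joint angles; "dq": joint speeds; "effort": joint torques, N m; "tool_pos": TCP position; "tool_rot": TCP orientation; "contact_force": force on the tool from outside, world axes, zero at the start; "wrist_torque": the same for the moment, N m; "opening": finger opening in m; "grip_force": force on a finger pad.
Only numpy, scipy, OpenCV 4.12 (cv2) and the standard library are available. Lean on these libraries where they do the work, as an engineer would, in place of code of your own. Each camera call takes 0.05 s, during which the arm holds its last target. There are 200 camera calls.

## Working session

There is one attempt and no reset: what is moved stays moved. The work goes in short steps, Python scripts to look and compute and a shell command to move; the robot and the scene stay as the last step left them, time stands still between calls to the robot, and variables do not carry over. Pictures are saved under pics/ and viewed, at most 10 in all, crops included, and the job is handed in when it is done.

```bash
ls; mkdir -p pics
cat > h.py <<'E'
import numpy as np, cv2
from station import ctrl
def snap(n,f):
    K=ctrl.get_calibration(n); im,d=ctrl.get_image(n)
    np.savez(f'pics/{f}.npz',im=im,d=d,E=K['extrinsics'],k=[K['fx'],K['fy'],K['cx'],K['cy']])
    cv2.imwrite(f'pics/{f}.png',im[:,:,::-1])
def load(f): return np.load(f'pics/{f}.npz')
def px(S,u,v,dd=None,z=None):
    fx,fy,cx,cy=S['k'];E=S['E']; r=np.array([(u-cx)/fx,(v-cy)/fy,1.]); R=E[:3,:3];t=E[:3,3]
    if z is not None:
        c=-R.T@t; w=R.T@r; return c+w*(z-c[2])/w[2]
    if dd is None: dd=S['d'][int(v),int(u)]
    return R.T@(r*dd-t)
E
python3 - <<'E'
from h import *
for n in('scene','top'): snap(n,n+'0')
a=cv2.imread('pics/top0.png');cv2.imwrite('pics/top0.png',a)
o=ctrl.get_obs();print({k:np.round(v,3) for k,v in o.items()})
for n in('scene0','top0'):
    S=load(n);E=S['E'];print(n,S['k'],-E[:3,:3].T@E[:3,3])
E
```

```text
pics
{'t': np.float64(0.1), 'q': array([-1.281,  0.053,  1.614, -0.   ,  1.476, -0.119]), 'dq': array([-0.   , -0.   , -0.004,  0.002,  0.   ,  0.   ]), 'effort': array([-0.0000e+00, -3.9491e+01, -3.7136e+01, -0.0000e+00,  4.0000e-03,
       -0.0000e+00]), 'tool_pos': array([ 0.248, -0.573,  0.23 ]), 'tool_rot': array([-3.074, -0.637,  0.   ]), 'contact_force': array([ 0.142,  0.133, -0.534]), 'wrist_torque': array([-0.029,  0.05 ,  0.035]), 'grip_force': np.float64(0.0), 'opening': np.float64(0.086)}
scene0 [498.54319895 498.54319895 319.13645042 200.68892554] [1.29576626 0.67141378 1.176987  ]
top0 [472.7099329  472.7099329  320.05971056 197.97136772] [ 0.39505914 -0.00249397  1.33569288]
```

View pics/top0.png

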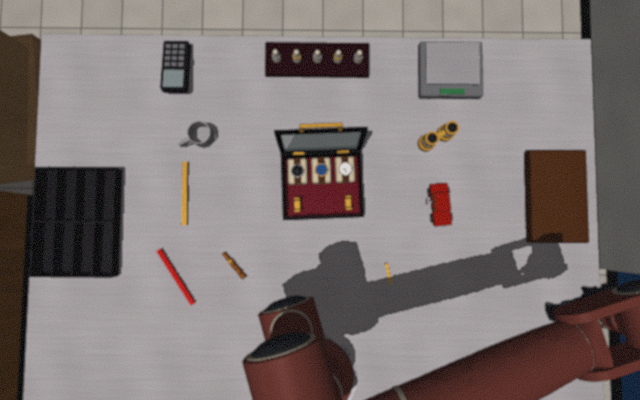

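View pics/scene0.png

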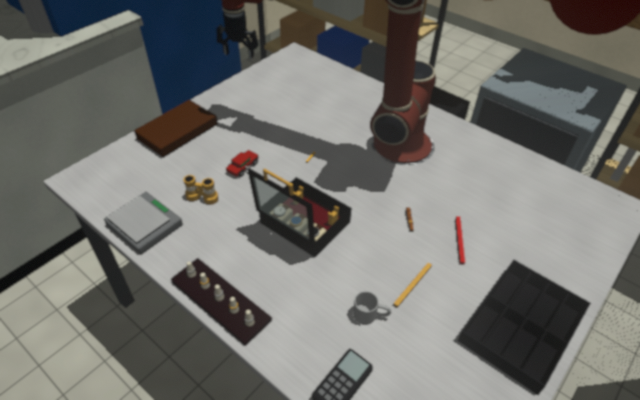

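The top view shows the box at (322,173), handle at (321,127), and cradles at (297,204) and (348,203). Candidates for the bar are the yellow bar (185,193), the red bar (176,276), the amber cigar holder (234,265) and the gold tie bar (388,272). I choose the yellow one at (185,193) and will check it in a close crop.

Run:
```python
from h import *
S=load('top0');a=S['im'][:,:,::-1]
c=cv2.resize(a[110:230,170:370],None,fx=4,fy=4,interpolation=cv2.INTER_CUBIC);cv2.imwrite('pics/c1.png',c)
im=S['im'].astype(int)
hsv=cv2.cvtColor(S['im'],cv2.COLOR_RGB2HSV)
for nm,u0,u1,v0,v1 in(('bar',170,200,150,235),('crL',290,306,194,215),('crR',340,356,194,215),('handle',296,346,121,133)):
    m=np.zeros(im.shape[:2],np.uint8);m[v0:v1,u0:u1]=((hsv[...,1]>110)&(hsv[...,2]>110)&(hsv[...,0]>12)&(hsv[...,0]<32))[v0:v1,u0:u1]
    r=cv2.minAreaRect(cv2.findNonZero(m));bp=cv2.boxPoints(r);
    v,u=np.nonzero(m);P=np.array([px(S,x,y) for x,y in zip(u,v)])
    z=np.median(P[:,2]);print(nm,len(u),np.round(r[0],1),np.round(r[1],1),'z',z,'col',im[v,u].mean(0).round())
    zt={'bar':.014,'crL':.06,'crR':.06,'handle':z}[nm]
    print(' c',px(S,*r[0],z=zt).round(4),'mean',px(S,u.mean(),v.mean(),z=zt).round(4));print([px(S,*p,z=zt)[:2].round(4).tolist() for p in bp])
# box rim from depth
fx,fy,cx,cy=S['k'];vv,uu=np.mgrid[:400,:640];R=S['E'][:3,:3];t=S['E'][:3,3]
d=S['d'];C=np.stack([(uu-cx)/fx*d,(vv-cy)/fy*d,d],-1);W=(C-t)@R
np.save('pics/W.npy',W)
m=(abs(W[...,2]-.065)<.006)&(uu>270)&(uu<375)&(vv>150)&(vv<225)
print('rim',m.sum(),W[m][:,:2].min(0),W[m][:,:2].max(0)); p=cv2.minAreaRect(W[m][:,:2].astype(np.float32));print(p)
for u in (300,321,340): print('handle col',u,[(v,W[v,u].round(3).tolist()) for v in range(121,132,2)])
```

```text
bar 314 [184.5 193. ] [62.  5.] z 0.013530907804380023 col [191. 145.  65.]
 c [0.502  0.3676 0.014 ] mean [0.5015 0.3683 0.014 ]
[[0.5895, 0.377], [0.5896, 0.363], [0.4154, 0.3583], [0.4154, 0.3722]]
crL 92 [297. 204.] [14.  6.] z 0.044663591830954794 col [165. 122.  52.]
 c [0.4706 0.0506 0.06  ] mean [0.4701 0.0515 0.06  ]
[[0.4895, 0.0589], [0.4896, 0.0427], [0.4517, 0.0423], [0.4516, 0.0585]]
crR 99 [347.5 202. ] [14.  7.] z 0.044863959898437986 col [158. 117.  50.]
 c [ 0.477  -0.0859  0.06  ] mean [ 0.4765 -0.0867  0.06  ]
[[0.4959, -0.0764], [0.496, -0.0954], [0.4581, -0.0954], [0.4579, -0.0765]]
handle 167 [320.5 125.3] [ 4.1 41.2] z 0.2814563967021991 col [170. 131.  66.]
 c [ 0.6362 -0.01    0.2815] mean [ 0.6365 -0.0097  0.2815]
[[0.6388, 0.0367], [0.643, -0.0563], [0.6335, -0.0567], [0.6293, 0.0363]]
rim 702 [ 0.42976123 -0.13026128] [0.61651339 0.09545313]
((0.5255090594291687, -0.016638413071632385), (0.18182820081710815, 0.22049783170223236), 2.6019976139068604)
handle col 300 [(121, [0.712, 0.047, 0.004]), (123, [0.706, 0.047, 0.001]), (125, [0.636, 0.036, 0.281]), (127, [0.633, 0.037, 0.276]), (129, [0.632, 0.037, 0.261]), (131, [0.632, 0.038, 0.24])]
handle col 321 [(121, [0.713, -0.013, 0.001]), (123, [0.642, -0.011, 0.279]), (125, [0.636, -0.011, 0.285]), (127, [0.696, -0.013, -0.003]), (129, [0.635, -0.011, 0.246]), (131, [0.631, -0.012, 0.244])]
handle col 340 [(121, [0.714, -0.068, -0.001]), (123, [0.641, -0.054, 0.285]), (125, [0.637, -0.054, 0.28]), (127, [0.636, -0.055, 0.267]), (129, [0.634, -0.055, 0.256]), (131, [0.633, -0.056, 0.238])]
```

View pics/c1.png

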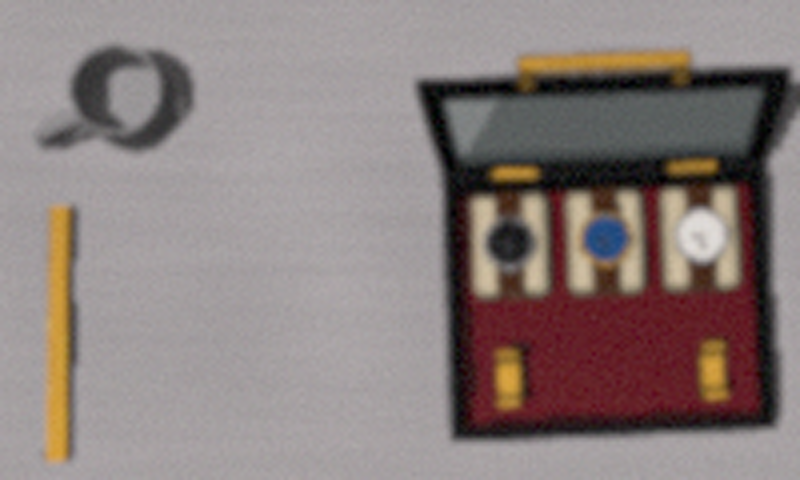

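The crop shows the yellow brass bar from (60,208) to (58,460), the same hue as the cradles at (509,378) and (713,370). The box yaw is about 2.6°, and cradle_mid is about (0.474, -0.018). The measurements match the given sizes, so I move over the box for a close wrist view on the way to the bar.

```bash
R='x'; 
python3 -m crank '.023 .0737 .0133 -.0162;.023 .0737 .0133 -.0162;.023 .0737 .0133 -.0162;.023 .0737 .0133 -.0162;.023 .0737 .0133 -.0162' 100 40
python3 -m crank '.023 .0737 .0133 -.0162;.023 .0737 .0133 -.0162;.023 .0737 .0133 -.0162;.023 .0737 .0133 -.0162;.023 .0737 .0133 -.0162'
python3 -m crank '.023 .0737 .0133 -.0162;.023 .0737 .0133 -.0162;.023 .0737 .0133 -.0162;.023 .0737 .0133 -.0162;.023 .0737 .0133 -.0162'
python3 -m crank '0 0 0 0;0 0 0 0;0 0 0 0;0 0 0 0;0 0 0 0'
python3 - <<'E'
from h import *
snap('wrist','w1');o=ctrl.get_obs();print(o['t'],o['q'].round(2),o['tool_pos'],o['tool_rot'])
E
```

```text
t: 0.52
tool_pos: [0.3059, -0.3873, 0.2641]
tool_rot: [-3.11, -0.438, 0.0]
contact_force: [1.4, -0.1, -0.3]
opening: 0.0853
grip_force: 0.0
t: 0.93
tool_pos: [0.3633, -0.2031, 0.2977]
tool_rot: [-3.132, -0.239, 0.0]
contact_force: [-0.1, 0.6, 0.3]
opening: 0.0856
grip_force: 0.0
t: 1.35
tool_pos: [0.4208, -0.0187, 0.3311]
tool_rot: [3.141, 0.041, 0.0]
contact_force: [0.4, -0.3, -0.4]
opening: 0.0849
grip_force: 0.0
t: 1.77
tool_pos: [0.4206, -0.022, 0.3305]
tool_rot: [-3.141, -0.038, 0.001]
contact_force: [0.1, -0.5, -0.1]
opening: 0.0853
grip_force: 0.0
1.8167 [-0.23 -0.49  1.92 -0.    1.72  1.32] [ 0.42063537 -0.0219636   0.33059978] [-3.14127963e+00 -3.83610619e-02  1.17207197e-03]
```

View pics/w1.png

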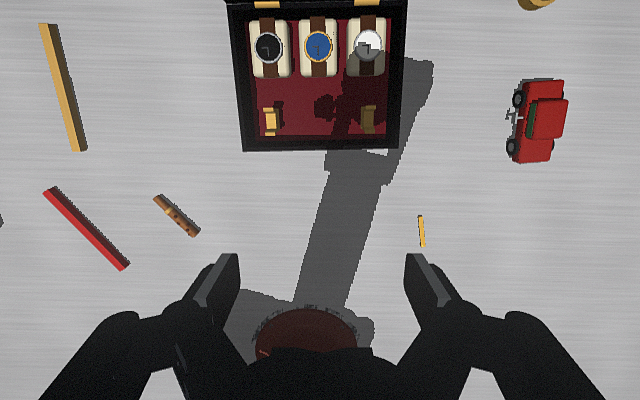

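The wrist view shows the bar from (47,25) to (80,150), the cradles at (272,121) and (368,119), and the box front edge at (320,150). I refine the bar and cradle positions from its depth.

```bash
cat >> h.py <<'E'
def world(S):
    fx,fy,cx,cy=S['k'];d=S['d'];vv,uu=np.mgrid[:400,:640]
    return (np.stack([(uu-cx)/fx*d,(vv-cy)/fy*d,d],-1)-S['E'][:3,3])@S['E'][:3,:3]
E
python3 - <<'E'
from h import *
S=load('w1');W=world(S);vv,uu=np.mgrid[:400,:640]
def rect(m,n):
    P=W[m];r=cv2.minAreaRect(P[:,:2].astype(np.float32));print(n,m.sum(),'rect',np.round(r[0],4),np.round(r[1],4),r[2],'z',np.percentile(P[:,2],[5,50,95]).round(4))
    q=P[:,:2]-P[:,:2].mean(0);e=np.linalg.svd(q,full_matrices=0)[2][0];print('  mean',P.mean(0).round(4),'dir',np.degrees(np.arctan2(e[1],e[0])))
hsv=cv2.cvtColor(S['im'],cv2.COLOR_RGB2HSV)
b=(uu<110)&(vv<165)&(W[...,2]>.009)&(W[...,2]<.03);rect(b,'bar')
y=(hsv[...,1]>110)&(hsv[...,0]>12)&(hsv[...,0]<32)&(hsv[...,2]>50)&(W[...,2]>.035)
for n,u0,u1 in(('crL',258,288),('crR',354,382)):
    m=y&(uu>u0)&(uu<u1)&(vv>98)&(vv<140);rect(m,n)
    rect(m&(W[...,2]>.056),' tops'); 
m=(abs(W[...,2]-.065)<.004)&(uu>225)&(uu<415)&(vv<155);rect(m,'rim')
E
```

```text
bar 1446 rect [0.5023 0.3692] [0.1793 0.0167] 0.7061172723770142 z [0.01   0.0127 0.0142]
  mean [0.5086 0.3685 0.0125] dir -179.288608546284
crL 296 rect [0.4766 0.019 ] [0.038 0.087] 11.58218765258789 z [0.0421 0.0451 0.0602]
  mean [0.4697 0.0513 0.0507] dir 176.7199592617459
 tops 85 rect [0.4766 0.019 ] [0.038 0.087] 11.58218765258789 z [0.0578 0.0594 0.0608]
  mean [0.4706 0.0513 0.0643] dir 173.70663873318247
crR 302 rect [ 0.48  -0.057] [0.0795 0.0388] 83.26537322998047 z [0.0417 0.0451 0.0604]
  mean [ 0.4767 -0.0857  0.056 ] dir -147.9334745957431
 tops 87 rect [ 0.48  -0.057] [0.0795 0.0388] 83.26537322998047 z [0.0573 0.0593 0.349 ]
  mean [ 0.479  -0.0834  0.083 ] dir -135.694164143112
rim 3476 rect [ 0.5235 -0.0154] [0.1812 0.2207] 2.6559267044067383 z [0.0621 0.0642 0.0675]
  mean [ 0.5402 -0.0134  0.0643] dir -90.8189033853181
```

```bash
python3 -m crank '.0109 .0521 -.0307 0;.0109 .0521 -.0307 0;.0109 .0521 -.0307 0;.0109 .0521 -.0307 0;.0109 .0521 -.0307 0' 60 40 >/dev/null
python3 -m crank '.0109 .0521 -.0307 0;.0109 .0521 -.0307 0;.0109 .0521 -.0307 0;.0109 .0521 -.0307 0;.0109 .0521 -.0307 0' >/dev/null
python3 -m crank '.0109 .0521 -.0307 0;.0109 .0521 -.0307 0;.0109 .0521 -.0307 0;.0109 .0521 -.0307 0;.0109 .0521 -.0307 0' >/dev/null
python3 -m crank '0 0 0 0;0 0 0 0;0 0 0 0;0 0 0 0;0 0 0 0'
```

```text
t: 3.48
tool_pos: [0.5035, 0.3691, 0.1021]
tool_rot: [-3.141, -0.04, -0.003]
contact_force: [-0.7, -1.0, 0.6]
opening: 0.0511
grip_force: 0.0
```

```bash
python3 -m crank '-.002 0 -.026 0;0 0 -.026 0;0 0 -.026 0;0 0 -.026 0;0 0 -.026 0' >/dev/null
python3 -m crank '0 0 -.02 0;0 0 -.018 0;0 0 -.012 0;0 0 -.01 0;0 0 -.006 0' 
python3 -m crank '0 0 0 0;0 0 0 0;0 0 0 0;0 0 0 0;0 0 0 0' 5 50
python3 -m crank '0 0 0 0;0 0 0 0;0 0 0 0;0 0 0 0;0 0 0 0'
```

```text
t: 4.32
tool_pos: [0.5016, 0.37, 0.0022]
tool_rot: [3.141, 0.043, -0.001]
contact_force: [-0.2, 1.3, 0.5]
opening: 0.0509
grip_force: 0.0
t: 4.73
tool_pos: [0.5024, 0.3704, 0.0038]
tool_rot: [-3.14, -0.043, -0.003]
contact_force: [-0.0, -0.1, 2.0]
opening: 0.0122
grip_force: 51.4
t: 5.15
tool_pos: [0.5024, 0.3704, 0.0038]
tool_rot: [-3.141, -0.043, -0.002]
contact_force: [-0.8, 0.2, 6.2]
opening: 0.0126
grip_force: 51.8
```

```bash
python3 -m crank '0 0 .01 0;0 0 .02 0;0 0 .04 0;0 0 .05 0;0 0 .05 0'
python3 -m crank '0 0 .05 0;0 0 .05 0;0 0 .05 0;0 0 .04 0;0 0 .02 0'
python3 -m crank '-.0038 -.0517 0 .0675;-.0038 -.0517 0 .0675;-.0038 -.0517 0 .0675;-.0038 -.0517 0 .0675;-.0038 -.0517 0 .0675' >/dev/null
python3 -m crank '-.0038 -.0517 0 .0675;-.0038 -.0517 0 .0675;-.0038 -.0517 0 .0675;-.0038 -.0517 0 .0675;-.0038 -.0517 0 .0675' >/dev/null
python3 -m crank '-.0038 -.0517 0 .0675;-.0038 -.0517 0 .0675;-.0038 -.0517 0 .0675;-.0038 -.0517 0 .0675;-.0038 -.0517 0 .0675' >/dev/null
python3 -m crank '0 0 0 0;0 0 0 0;0 0 0 0;0 0 0 0;0 0 0 0'
python3 - <<'E'
from h import *
snap('wrist','w2');snap('top','t2')
a=cv2.imread('pics/w2.png');t=cv2.resize(load('t2')['im'][100:240,260:400,::-1],(400,400),interpolation=cv2.INTER_CUBIC)
cv2.imwrite('pics/c2.png',np.hstack([a[:,120:520],t]))
E
```

```text
t: 5.57
tool_pos: [0.5006, 0.3694, 0.0877]
tool_rot: [3.14, 0.043, -0.004]
contact_force: [2.2, 0.3, -0.5]
opening: 0.0124
grip_force: 51.0
t: 5.98
tool_pos: [0.5026, 0.3705, 0.1966]
tool_rot: [-3.139, -0.043, -0.006]
contact_force: [0.3, 0.8, -0.5]
opening: 0.0124
grip_force: 51.0
t: 7.65
tool_pos: [0.4731, -0.0168, 0.1925]
tool_rot: [-2.167, -2.273, 0.0]
contact_force: [-0.3, 0.7, -0.3]
opening: 0.0121
grip_force: 51.0
```

View pics/c2.png

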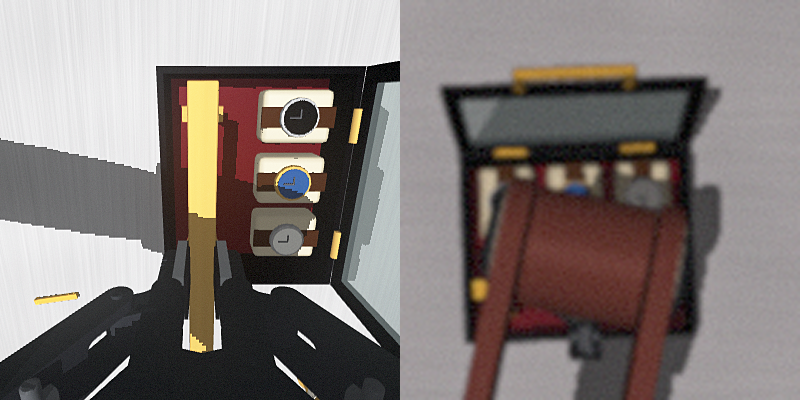

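The bar is held, hanging level over the near half. It runs from (203,80) to (200,350) in the left view, with the far cradle behind it at (203,114). I check its pose in the grip by depth.

Run:
```python
from h import *
S=load('w2');W=world(S);hsv=cv2.cvtColor(S['im'],cv2.COLOR_RGB2HSV);vv,uu=np.mgrid[:400,:640]
y=(hsv[...,1]>90)&(hsv[...,0]>12)&(hsv[...,0]<35)&(W[...,2]>.17)&(W[...,2]<.24)&(uu>300)&(uu<350)
P=W[y];print(y.sum(),P.min(0),P.max(0))
f=np.polyfit(P[:,1],P[:,2],1);g=np.polyfit(P[:,1],P[:,0],1);print('z slope',f,'x slope',g,'yaw off',-np.degrees(np.arctan(g[0])))
r=cv2.minAreaRect(P[:,:2].astype(np.float32));print(r)
# cradles visible
for q in((y*0+1).astype(bool)&(hsv[...,0]>12)&(hsv[...,0]<35)&(hsv[...,1]>110)&(W[...,2]>.04)&(W[...,2]<.07)&(uu>295)&(uu<350)&(vv<140),): P=W[q];print(len(P),P.min(0),P.max(0),P.mean(0))
m=(abs(W[...,2]-.065)<.004)&(uu>270)&(uu<500)&(vv<290);r=cv2.minAreaRect(W[m][:,:2].astype(np.float32));print('rim',r)
```

```text
7422 [ 0.46249926 -0.07647149  0.19554374] [0.48190044 0.07367375 0.21592345]
z slope [-0.00189904  0.20189997] x slope [-0.04266271  0.47222348] yaw off 2.442911964492322
((0.4723985493183136, -0.001485392451286316), (0.014765970408916473, 0.15027354657649994), 2.133732557296753)
145 [0.45145189 0.04501594 0.0434345 ] [0.48862422 0.08672018 0.06139718] [0.4683343  0.05282087 0.05910983]
rim ((0.5238922834396362, -0.015857160091400146), (0.18151231110095978, 0.22088992595672607), 2.64186429977417)
```

Bar is aligned to within 1 mm and 0.3°. The underside should meet the seats at TCP z of about 0.049, so I lower in steps.

```bash
python3 -m crank '.001 -.002 -.02 .002;0 0 -.04 0;0 0 -.04 0;0 0 -.04 0;0 0 -.04 0'  >/dev/null
python3 -m crank '0 0 -.03 0;0 0 -.02 0;0 0 -.015 0;0 0 -.01 0;0 0 -.005 0'
python3 -m crank '0 0 -.004 0;0 0 -.004 0;0 0 -.004 0;0 0 -.004 0;0 0 -.002 0'
python3 -m crank '0 0 0 0;0 0 0 0;0 0 0 0;0 0 0 0;0 0 0 0'
```

```text
t: 8.58
tool_pos: [0.4737, -0.0186, 0.0624]
tool_rot: [-2.165, -2.276, 0.0]
contact_force: [0.1, 0.8, -0.8]
opening: 0.0125
grip_force: 51.0
t: 9.0
tool_pos: [0.4738, -0.0188, 0.0539]
tool_rot: [2.165, 2.276, 0.0]
contact_force: [0.4, 0.5, -1.8]
opening: 0.0119
grip_force: 51.0
t: 9.42
tool_pos: [0.4738, -0.0187, 0.0539]
tool_rot: [2.165, 2.276, 0.0]
contact_force: [-0.0, 0.5, -1.2]
opening: 0.0123
grip_force: 51.0
```

```bash
python3 -m crank '0 0 -.002 0;0 0 -.002 0;0 0 -.002 0;0 0 -.0015 0;0 0 0 0'
python3 -m crank '0 0 -.001 0;0 0 -.001 0;0 0 0 0;0 0 0 0;0 0 0 0'
```

```text
t: 9.83
tool_pos: [0.4734, -0.0187, 0.0497]
tool_rot: [-2.165, -2.276, 0.001]
contact_force: [0.5, 0.6, -1.6]
opening: 0.0123
grip_force: 51.0
t: 10.25
tool_pos: [0.4737, -0.0187, 0.0491]
tool_rot: [2.165, 2.276, 0.0]
contact_force: [0.1, -0.2, -2.5]
opening: 0.0123
grip_force: 51.0
```

```bash
python3 -m crank '0 0 -.001 0;0 0 -.001 0;0 0 0 0;0 0 0 0;0 0 0 0'
python3 -m crank '0 0 -.001 0;0 0 -.001 0;0 0 0 0;0 0 0 0;0 0 0 0'
```

```text
t: 10.67
tool_pos: [0.4738, -0.0188, 0.0487]
tool_rot: [-2.165, -2.276, 0.0]
contact_force: [-2.9, 0.8, 4.8]
opening: 0.0128
grip_force: 51.8
t: 11.08
tool_pos: [0.4739, -0.0188, 0.0487]
tool_rot: [-2.165, -2.276, 0.001]
contact_force: [-5.8, 0.5, 11.1]
opening: 0.0126
grip_force: 52.7
```

Contact at z 0.0487, as expected. I ease off and open a little.

```bash
python3 -m crank '0 0 .001 0;0 0 .001 0;0 0 0 0;0 0 0 0;0 0 0 0'
python3 -m crank '0 0 0 0;0 0 0 0;0 0 0 0;0 0 0 0;0 0 0 0' 30 40
python3 -m crank '0 0 .01 0;0 0 .01 0;0 0 .02 0;0 0 .03 0;0 0 .04 0'
python3 -m crank '-.01 0 .05 0;-.01 0 .06 0;-.02 0 .06 0;-.02 0 .06 0;-.02 0 .03 0'
python3 -m crank '0 0 0 0;0 0 0 0;0 0 0 0;0 0 0 0;0 0 0 0'
python3 - <<'E'
from h import *
snap('wrist','w3');snap('scene','s3')
S=load('w3');W=world(S);hsv=cv2.cvtColor(S['im'],cv2.COLOR_RGB2HSV);z=W[...,2]
y=(hsv[...,1]>90)&(hsv[...,0]>12)&(hsv[...,0]<35)&(z>.05)&(z<.066)&(W[...,0]<.5)&(W[...,0]>.44)&(abs(W[...,1]+.018)<.1)
P=W[y];print(y.sum(),P.min(0),P.max(0),np.polyfit(P[:,1],P[:,2],1))
a=cv2.imread('pics/w3.png');t=cv2.resize(load('s3')['im'][140:270,220:380,::-1],(492,400),interpolation=cv2.INTER_CUBIC)
cv2.imwrite('pics/c3.png',np.hstack([a[:,220:520],t]))
E
```

```text
t: 11.5
tool_pos: [0.474, -0.0188, 0.0487]
tool_rot: [2.165, 2.276, 0.0]
contact_force: [-3.4, -0.2, 5.2]
opening: 0.0123
grip_force: 51.9
t: 11.92
tool_pos: [0.4736, -0.0187, 0.0478]
tool_rot: [-2.165, -2.276, 0.0]
contact_force: [0.4, -0.2, 0.3]
opening: 0.0258
grip_force: 0.0
t: 12.33
tool_pos: [0.4729, -0.0186, 0.1033]
tool_rot: [-2.164, -2.275, 0.002]
contact_force: [1.0, -0.4, -0.2]
opening: 0.0255
grip_force: 0.0
t: 12.75
tool_pos: [0.4348, -0.019, 0.2388]
tool_rot: [2.161, 2.272, 0.006]
contact_force: [-0.3, 0.1, -0.5]
opening: 0.0259
grip_force: 0.0
t: 13.17
tool_pos: [0.4331, -0.0186, 0.2312]
tool_rot: [-2.163, -2.274, 0.003]
contact_force: [-0.2, -0.6, 0.6]
opening: 0.0259
grip_force: 0.0
2304 [ 0.45097467 -0.10690338  0.05001243] [0.49565438 0.07137987 0.06183729] [-0.00014281  0.05781938]
```

View pics/c3.png

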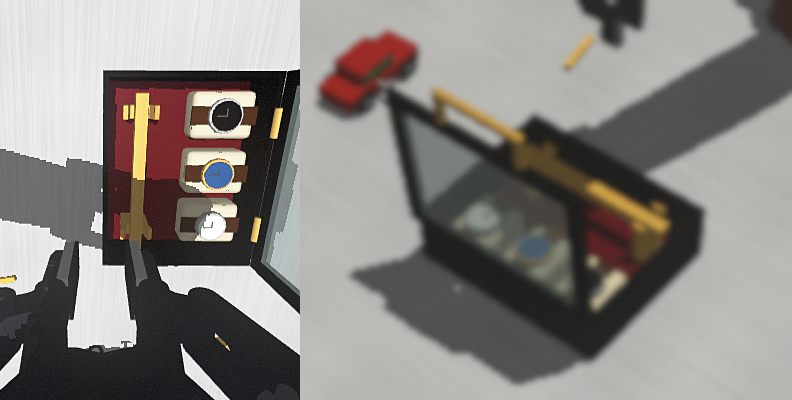

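The bar lies level across both cradles between the cheeks, from (142,95) to (135,240) at left, and the lid still stands. Now I measure the handle.

Run:
```python
from h import *
import sys
snap('top','t4')
S=load('t4');W=world(S);hsv=cv2.cvtColor(S['im'],cv2.COLOR_RGB2HSV);vv,uu=np.mgrid[:400,:640]
m=(hsv[...,1]>90)&(hsv[...,0]>12)&(hsv[...,0]<35)&(vv>115)&(vv<133)&(uu>290)&(uu<355)
v,u=np.nonzero(m);k=v<np.median(v)+3;print(len(u),u.min(),u.max(),v.min(),v.max())
print('mean@.28',px(S,u.mean(),v.mean(),z=.28),'row med',px(S,320,np.median(v),z=.281))
b=np.array([.5237,-.0155]);th=np.radians(2.65);X=np.array([np.cos(th),np.sin(th)]);H=b+.09*X
for a in(1.55,1.6,1.65,1.7,1.85): d=-.215*np.cos(a)+.005*np.sin(a);print(a,H+d*X,.065+.215*np.sin(a)+.005*np.cos(a))
P=W[m&(W[...,2]>.2)];print(np.median(P,0))
# lid frame side bars: depth points for angle
Q=W[(uu>270)&(uu<375)&(vv>115)&(vv<165)&(W[...,2]>.1)];q=Q[:,:2]@X-H@X;f=np.polyfit(Q[:,2]-.065,q,1);print('lean',f,'a',np.pi/2+np.arctan(f[0]))
```

```text
244 295 346 123 132
mean@.28 [ 0.63435517 -0.01067371  0.28      ] row med [ 0.63460266 -0.00886446  0.281     ]
1.55 [ 0.61413122 -0.01131446] 0.2800574834397272
1.6 [ 0.62486746 -0.01081754] 0.2797623270424171
1.65 [ 0.63557555 -0.01032193] 0.27893037667355886
1.7 [ 0.64622872 -0.00982885] 0.27756371177580313
1.85 [ 0.67759353 -0.00837716] 0.270296217405567
[ 0.63657008 -0.01335824  0.28025076]
lean [-0.16030247  0.03651552] a 1.4118461572743433
```

```bash
python3 -m crank '0 0 .04 0;0 0 .05 0;0 0 .06 0;0 0 .06 0;0 0 .05 0' 100 40 >/dev/null
python3 -m crank '.03 .0017 .01 0;.04 .0017 0 0;.045 .0017 0 0;.045 .0017 0 0;.045 .0017 0 0' >/dev/null
python3 -m crank '.045 .0017 0 0;.045 .0017 0 0;.045 .0017 0 0;.04 .0017 0 0;.026 .0017 0 0' >/dev/null
python3 -m crank '0 0 0 0;0 0 0 0;0 0 0 0;0 0 0 0;0 0 0 0'
```

```text
t: 14.98
tool_pos: [0.6361, -0.0102, 0.3685]
tool_rot: [2.165, 2.276, 0.0]
contact_force: [0.4, -0.4, 0.2]
opening: 0.0858
grip_force: 0.0
```

```bash
python3 -m crank '0 0 -.03 0;0 0 -.03 0;0 0 -.03 0;0 0 -.03 0;0 0 -.025 0' >/dev/null
python3 -m crank '0 0 -.02 0;0 0 -.02 0;0 0 -.015 0;0 0 -.01 0;0 0 -.0025 0'
python3 -m crank '0 0 0 0;0 0 0 0;0 0 0 0;0 0 0 0;0 0 0 0' 3 35
python3 -m crank '0 0 0 0;0 0 0 0;0 0 0 0;0 0 0 0;0 0 0 0'
python3 - <<'E'
from h import *
snap('wrist','w5')
E
```

```text
t: 15.82
tool_pos: [0.6364, -0.0102, 0.2607]
tool_rot: [-2.165, -2.275, 0.001]
contact_force: [0.2, 0.4, 0.0]
opening: 0.0854
grip_force: 0.0
t: 16.23
tool_pos: [0.6369, -0.0103, 0.2625]
tool_rot: [2.165, 2.275, 0.001]
contact_force: [0.2, 0.1, -0.1]
opening: 0.0255
grip_force: 0.0
t: 16.65
tool_pos: [0.6369, -0.0103, 0.2623]
tool_rot: [2.165, 2.276, 0.001]
contact_force: [0.1, 0.4, 2.8]
opening: 0.0084
grip_force: 34.1
```

View pics/w5.png

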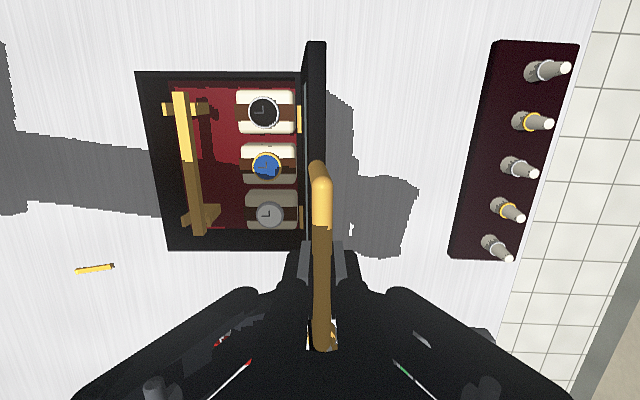

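The rod is held between the pads at (321,250). I work out the arc to 50° in 8 calls.

Run:
```python
import numpy as np
a=np.linspace(1.656,.873,9);x=-.215*np.cos(a)+.005*np.sin(a);z=.215*np.sin(a)+.005*np.cos(a);t=np.radians(2.65)
for i in range(8): print(np.round(np.array([(x[i+1]-x[i])*np.cos(t),(x[i+1]-x[i])*np.sin(t),z[i+1]-z[i]])/2.5,5))
print('final tcp',.6369+(x[-1]-x[0])*np.cos(t),-.0103+(x[-1]-x[0])*np.sin(t),.2623+z[-1]-z[0])
```

```text
[-0.00839 -0.00039  0.0005 ]
[-0.0084  -0.00039 -0.00032]
[-0.00833 -0.00039 -0.00114]
[-0.00818 -0.00038 -0.00195]
[-0.00795 -0.00037 -0.00274]
[-0.00764 -0.00035 -0.00351]
[-0.00726 -0.00034 -0.00424]
[-0.00681 -0.00032 -0.00493]
final tcp 0.4794772403199476 -0.017586191728915724 0.21646399294990096
```

```bash
python3 -m crank '-.0084 -.0004 .0005 0;-.0084 -.0004 .0005 0;-.0084 -.0004 .0005 0;-.0084 -.0004 .0005 0;-.0084 -.0004 .0005 0'
python3 -m crank '-.0084 -.0004 -.0003 0;-.0084 -.0004 -.0003 0;-.0084 -.0004 -.0003 0;-.0084 -.0004 -.0003 0;-.0084 -.0004 -.0003 0'
python3 -m crank '-.0083 -.0004 -.0011 0;-.0083 -.0004 -.0011 0;-.0083 -.0004 -.0011 0;-.0083 -.0004 -.0011 0;-.0083 -.0004 -.0011 0'
```

```text
t: 17.12
tool_pos: [0.6153, -0.0112, 0.2633]
tool_rot: [2.165, 2.276, 0.001]
contact_force: [0.9, -0.6, 2.4]
opening: 0.0086
grip_force: 35.3
t: 17.53
tool_pos: [0.5941, -0.0122, 0.262]
tool_rot: [-2.165, -2.276, 0.001]
contact_force: [0.8, -0.1, 1.8]
opening: 0.0087
grip_force: 35.7
t: 17.95
tool_pos: [0.5734, -0.0132, 0.2591]
tool_rot: [-2.165, -2.276, 0.001]
contact_force: [0.9, -0.4, 0.1]
opening: 0.0085
grip_force: 35.6
```

Going smoothly, with forces of 1–3 N.

```bash
python3 -m crank '-.0082 -.0004 -.002 0;-.0082 -.0004 -.002 0;-.0082 -.0004 -.002 0;-.0082 -.0004 -.002 0;-.0082 -.0004 -.002 0'
python3 -m crank '-.008 -.0004 -.0027 0;-.008 -.0004 -.0027 0;-.008 -.0004 -.0027 0;-.008 -.0004 -.0027 0;-.008 -.0004 -.0027 0'
python3 -m crank '-.0076 -.0004 -.0035 0;-.0076 -.0004 -.0035 0;-.0076 -.0004 -.0035 0;-.0076 -.0004 -.0035 0;-.0076 -.0004 -.0035 0'
python3 -m crank '-.0073 -.0003 -.0042 0;-.0073 -.0003 -.0042 0;-.0073 -.0003 -.0042 0;-.0073 -.0003 -.0042 0;-.0073 -.0003 -.0042 0'
```

```text
t: 18.37
tool_pos: [0.553, -0.0142, 0.2542]
tool_rot: [-2.165, -2.276, 0.0]
contact_force: [1.2, 0.5, -0.2]
opening: 0.0084
grip_force: 35.5
t: 18.78
tool_pos: [0.533, -0.0151, 0.2478]
tool_rot: [-2.165, -2.276, -0.0]
contact_force: [0.2, 1.6, 0.5]
opening: 0.0088
grip_force: 35.0
t: 19.2
tool_pos: [0.5139, -0.0161, 0.2386]
tool_rot: [-2.165, -2.276, -0.0]
contact_force: [0.5, 1.3, 0.7]
opening: 0.0083
grip_force: 35.5
t: 19.62
tool_pos: [0.4958, -0.0169, 0.2279]
tool_rot: [-2.165, -2.276, 0.0]
contact_force: [1.2, 2.4, -1.7]
opening: 0.0084
grip_force: 35.3
```

```bash
python3 -m crank '-.0066 -.0003 -.0046 0;-.0066 -.0003 -.0046 0;-.0066 -.0003 -.0046 0;-.0066 -.0003 -.0046 0;-.0064 -.0003 -.0046 0'
python3 -m crank '0 0 0 0;0 0 0 0;0 0 0 0;0 0 0 0;0 0 0 0'
python3 - <<'E'
from h import *
snap('wrist','w6');snap('scene','s6');snap('top','t6')
o=ctrl.get_obs();p=o['tool_pos'];print(p)
t=np.radians(2.65);X=np.array([np.cos(t),np.sin(t)]);H=np.array([.5237,-.0155])+.09*X
d=(p[:2]-H)@X;h=p[2]+.0165-.065
# actual angle: handle pos rotated
print('a(deg)',np.degrees(np.arctan2(h,-d)-np.arctan2(.005,.215)),'from x only',np.degrees(np.arccos(-d/np.hypot(.215,.005))-np.arctan2(.005,.215)),'radius',np.hypot(h,d))
# lid plane from wrist depth
S=load('w6');W=world(S);q=(W[...,:2]-H)@X;s=(W[...,:2]-H)@np.array([-X[1],X[0]])
for n in('w6','s6','t6'):
    W=world(load(n));q=(W[...,:2]-H)@X;s=(W[...,:2]-H)@np.array([-X[1],X[0]]);z=W[...,2]-.065
    ang=np.degrees(np.arctan2(z,-q));r=np.hypot(z,q)
    for lo,hi in((-.11,-.102),(.102,.11)):
        m=(s>lo)&(s<hi)&(r>.05)&(r<.178)&(z>.03);
        if m.sum()>5:
            f=np.polyfit(q[m],z[m],1);print(n,lo,m.sum(),'slope deg',-np.degrees(np.arctan(f[0])),'med ang',np.median(ang[m]),np.median(q[m]*np.sin(np.radians(50))+z[m]*np.cos(np.radians(50))))
t=cv2.resize(load('s6')['im'][120:280,220:380,::-1],(400,400),interpolation=cv2.INTER_CUBIC)
cv2.imwrite('pics/c6.png',np.hstack([load('w6')['im'][:,120:520,::-1],t]))
E
```

```text
t: 20.03
tool_pos: [0.4795, -0.0177, 0.2165]
tool_rot: [-2.165, -2.276, -0.0]
contact_force: [2.0, 3.6, -1.9]
opening: 0.0086
grip_force: 35.0
t: 20.45
tool_pos: [0.4798, -0.0177, 0.2168]
tool_rot: [-2.165, -2.276, 0.0]
contact_force: [0.6, 2.6, -1.9]
opening: 0.0083
grip_force: 34.9
[ 0.47987    -0.01769735  0.21686187]
a(deg) 50.17535932687374 from x only 50.165095361845864 radius 0.2151065745822876
w6 -0.11 23 slope deg 49.21857315525041 med ang 59.44376455008237 0.009266100023377598
w6 0.102 1218 slope deg 50.221228442331004 med ang 54.01832728918028 0.009562490975310443
s6 -0.11 86 slope deg 49.89258469380624 med ang 55.645288171004346 0.010820269308643476
s6 0.102 130 slope deg 49.09598330856736 med ang 55.249116550203226 0.01057678201390629
t6 -0.11 91 slope deg 49.363351699152894 med ang 54.97582917091691 0.01075126262986037
t6 0.102 78 slope deg 49.764534952318336 med ang 55.19426033686069 0.010778631130138073
```

View pics/c6.png

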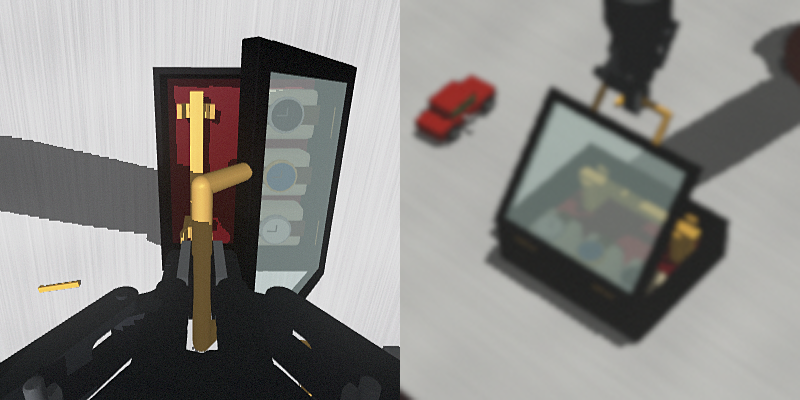

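The lid stands at 50° (kinematics 50.2°, depth slopes 49–50°). The rod is held at (203,250), and the bar is still in the cradles at (197,130). Handing in.

```bash
python3 -m crank '0 0 0 0;0 0 0 0;0 0 0 0;0 0 0 0;0 0 0 0'; python3 -c "
from station import ctrl
print(ctrl.finish_job())"
```

```text
t: 21.02
tool_pos: [0.4798, -0.0177, 0.2169]
tool_rot: [-2.165, -2.276, -0.0]
contact_force: [2.4, 3.2, -4.2]
opening: 0.0086
grip_force: 34.7
the job is handed in; nothing more can be done
None
```

The brass bar lies across both cradles and has been let go, and the lid is held by its handle at about 50° open; I handed the job in at 21 s without touching the other goods, and no verdict came back.

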